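# Set the copy stand one hole out and mount the framed print

## Task

Squeeze the spring pin of the copy stand flush and pull the sleeve outward, away from the heavy foot, until the pin springs out of the very next hole. Then take the taller of the two framed pictures from the wooden rack and stand it upright in the slot of the sleeve's holder, roughly centred and fully down, either face outward. Leave the shorter picture and the other things on the table where they are.

Things in the scene. Friction and masses are not known exactly. Their poses are not given: they have to be found in the camera images.
- stand: Telescopic copy stand, fixed to the table. Origin on the table below the spring pin, on the tube's centre line; x along the tube, outward from foot to holder; y across; z up. A dark steel foot (50 x 130 x 91 mm high, x = -195 to -145 mm) holds a fixed dark inner tube along x, axis 45 mm above the table. The aluminium sleeve slides over it.
- sleeve_mid (a point): Point on the axis of the sliding square aluminium sleeve, 28 x 28 mm outside, wall 2 mm; it moves with the sleeve, axes as the stand's. At the start it lies 45 mm above the stand's origin. The sleeve spans x = -100 to 108 mm from it, then the wooden holder (x = 108 to 142 mm, 110 mm along y, lips 60 mm above the table). In its -y wall: four 14 mm holes at x = 40, 0, -40, -80 mm.
- pin_tip (a point): Domed tip of the steel spring pin, 12 mm thick, 45 mm above the table. The fixed inner tube carries it at stand x = 0; it points to stand -y through a sleeve hole, 8 mm proud of the sleeve at rest: 36 mm over pin and sleeve, free to be pinched from above, one finger on the pin, one on the sleeve's +y face.
- pin (a joint): How far the pin is pressed in, m: 0 fully out; 0.008 flush with the sleeve (spring about 5 N). From flush, moving the sleeve makes the hole's edge ride over the dome (10 to 15 N along the tube with friction); the pin then runs under the wall at about 0.010 until the next hole comes, springs out and locks the sleeve. Pressed less, it stays locked.
- sleeve (a joint): Position of the sleeve along stand x, m: 0 at the start (pin in the second hole from the outer end), +0.040 with the pin in the next hole when the sleeve is pulled outward, +0.080 one hole too far, -0.040 one hole inward. About 1 mm of play in each hole.
- slot (a point): Centre of the floor of the slot in the holder that the sleeve carries (moves with it): 18 mm above the table, x, y, z axes as the stand's. The slot runs along y, 110 mm long with open ends, 14 mm wide (x) and 30 mm deep below sloping lips which rise 12 mm more and guide a panel in.
- print: The taller framed picture: a dark wooden frame 90 mm wide (y), 110 mm tall (z), 10 mm thick (x), about 0.12 kg. Origin at the centre of its lower edge, z up. It stands upright in one of the rack's two slots, either one, and is best taken by its top edge, from above, across its thickness.
- spare: The shorter framed picture, 96 mm wide, 78 mm tall, 10 mm thick, same wood, standing in the rack's other slot. It stays there.
- rack: Fixed wooden rack, 126 x 100 mm, origin on the table under its centre. It has two slots along y, at x = -40 and +40 mm, 14 mm wide, floor 14 mm above the table, lips up to 48 mm.
- tape: Roll of paper tape lying flat, 90 mm across, 25 mm high, near the stand's foot; to be left alone.
- brush: Brush lying on the table beside the stand, 180 mm long, on the pin's side; to be left alone.
- spray_a: Spray can, 52 mm across, 160 mm tall, standing; to be left alone.
- spray_b: Second spray can of the same size; to be left alone.
- mug: White mug, 76 mm across, 85 mm tall; to be left alone.
- cleaner: Clear bottle with a red cap, 72 mm across, 190 mm tall; to be left alone.
- scissors: Scissors lying flat beside the sleeve on the side away from the pin, 165 mm long, 12 mm high; to be left alone.
There are look-alikes about, which are no part of the job. What is shaped like the print but blue or purple is not meant.

How it is judged:
By the outcome, as a careful person would: the job done as asked, in the order asked, and still so for the second after the job is handed in, with the robot touching nothing.
It also fails if it takes over 54 s, if anything falls off the work surface, if the arm or the gripper's body presses on something with over 40 N, if the wrist force passes 120 N, or if a joint passes its speed limit or range.

## Robot

A 7-joint arm with a two-finger parallel gripper is mounted at the origin on the work surface. World frame = base frame: x ahead of the robot, y to its left, z up, the work surface at z = 0. Lengths are in m, angles in rad, forces in N, time in s.
With the tool pointing down it reaches from about 0.425 to 0.875 m from the base axis. Payload 4.7 kg.
Tool frame: the origin (TCP) lies on the centre line of the jaws, within the pads' length; the fingertips stand 11 mm ahead of it and the grasp point (between the pads) lies 8 mm behind it; z points along the fingers, y is the line along which they close (so a half turn about z gives the same grasp; the last joint's range is limited). The gripper opens to 87 mm and grips with 3 to 60 N. Pads are 19 mm wide; open, the fingers measure 117 mm over their backs; the gripper's body (75 mm by 190 mm) begins 51 mm behind the grasp point.
Start: joints at [1.313, 0.321, -0.07, 1.45, 0.023, 1.371, -0.057], TCP at [0.174, -0.626, 0.234] pointing down, gripper open.
Joint ranges: [-2.86, 2.86], [-0.3, 2.09], [-1.38, 1.24], [0.06, 2.45], [-1.56, 4.7], [0.09, 2.05], [-2.69, 2.69]. Speed limits (rad/s): [2.57, 2.57, 3.14, 3.14, 3.14, 3.14, 3.14].

## Interface

Orientations are given as a unit quaternion [x, y, z, w].
In Python, from station import manip gives the robot as it stands. The module is installed in compiled form; this text tells all that it offers.
- The arm moves only by the tool servo_tool, never from a script. Its arguments are lists of equal length, an entry for each row: "offset": the shift along the tool's x, y, z in cm, a list of three; "rotation": the turn, a rotation vector about the tool's x, y, z in degrees, a list of three. A call has exactly 8 rows; each row is the pose to reach, as a shift and turn from the pose commanded when the call began, along the tool's axes at that moment; what a row does not reach only later rows make up. A row lasts 1/10 s, in which the tool goes at most 50 mm and 8.59 degrees, less where a joint would pass 70% of its speed; a pose out of reach is approached as far as the arm can. A call with a gripper value outside its range is refused whole. "gripper" is the opening, from 0 (shut) to 1 (fully open), set as the call begins (left out, the last holds). The fingers move at their own pace and stop on an object; "grip_force" is the grip in N (left out, the last holds). Time passes only in rows, so rows that repeat a pose let the fingers close, or fill a call up. It gives the time, the measured TCP pose, the force, the opening and the grip force at its end, in the units of the state.
- manip.get_state(): the state, without advancing time (a new reading comes with each control period).
- manip.camera(name): name is "side" or "top" or "wrist"; returns a dict with "pixels" (400x640x3 uint8, red, green, blue), "depth" (400x640 float32, m along the optical axis (not along the pixel's ray), 0 where there is no reading), "fx", "fy", "cx", "cy" (pixels), "T" (4x4, takes a point from camera to world coordinates). Camera axes: x right, y down, z forward; pixel columns grow to the right and rows downward; lengths in m; the calibration is good to about 2 mm. The wrist camera is an equidistant fisheye: a pixel r from the principal point sees the ray r / f radians off the axis. A picture is of the moment at which its call begins.
- manip.finish_job(): hands the job in; it is judged then, once.
The state is a dict: "time": time; "q": joint angles; "joint_velocities": joint speeds; "joint_efforts": joint torques, N m; "tool_pos": TCP position; "tool_rot": TCP orientation; "force": force on the tool from outside, world axes, zero at the start; "torque": the same for the moment, N m; "grip_width": opening from 0.0 (shut) to 1.0 (fully open); "grasp_force": force on a finger pad.
Only numpy, scipy, OpenCV 4.12 (cv2) and the standard library are available. Lean on these libraries where they do the work, as an engineer would, in place of code of your own. Each camera call takes 0.05 s, during which the arm holds its last target. There are 200 camera calls.

## Working session

There is one attempt and no reset: what is moved stays moved. The work goes in short steps, Python scripts to look and compute and a tool call to move; the robot and the scene stay as the last step left them, time stands still between calls to the robot, and variables do not carry over. Pictures are saved under pics/ and viewed, at most 10 in all, crops included, and the job is handed in when it is done.

Besides the shell and the picture viewer there is one more tool, called after ">>>" as name(argument=value, ...) on one line, values as JSON. servo_tool: Moves the arm, as the interface text tells. Its arguments: {"type":"object","properties":{"offset":{"type":"array","items":{"type":"array","items":{"type":"number"}}},"rotation":{"type":"array","items":{"type":"array","items":{"type":"number"}}},"gripper":{"type":"number"},"grip_force":{"type":"number"}},"required":["offset","rotation"]}

```bash
mkdir -p pics; cat > h.py <<'E'
import numpy as np, cv2, pickle
from station import manip
def grab(n,tag):
    c=manip.camera(n); pickle.dump(c,open(f'{tag}.pkl','wb'))
    cv2.imwrite(f'pics/{tag}.png',c['pixels'][:,:,::-1]); return c
def load(tag): return pickle.load(open(f'{tag}.pkl','rb'))
def cloud(c):
    v,u=np.mgrid[:400,:640]; d=c['depth']
    p=np.stack([(u-c['cx'])/c['fx']*d,(v-c['cy'])/c['fy']*d,d],-1)
    return p@c['T'][:3,:3].T+c['T'][:3,3]
E
python3 - <<'E'
from h import *
for n in('top','side'):
    c=grab(n,n+'0'); print(n,c['fx'],c['cx'],c['cy'],c['T'].round(3).tolist())
a=cv2.imread('pics/top0.png');b=cv2.imread('pics/side0.png')
s=manip.get_state();print(s['time'],s['tool_pos'],s['tool_rot'])
E
```

```text
top 371.792264704731 315.6889582914881 198.3859695651532 [[0.012, -0.984, 0.18, 0.321], [-1.0, -0.011, 0.004, 0.008], [-0.002, -0.18, -0.984, 1.056], [0.0, 0.0, 0.0, 1.0]]
side 511.4695532267236 319.4992747513999 203.9471577508659 [[0.996, -0.067, 0.05, 0.43], [-0.084, -0.771, 0.631, -0.98], [-0.004, -0.633, -0.774, 1.234], [0.0, 0.0, 0.0, 1.0]]
0.1 [ 0.17433227 -0.6256964   0.23255405] [ 9.90777819e-01  1.35493833e-01 -1.53280644e-04 -8.43023439e-04]
```

View pics/top0.png

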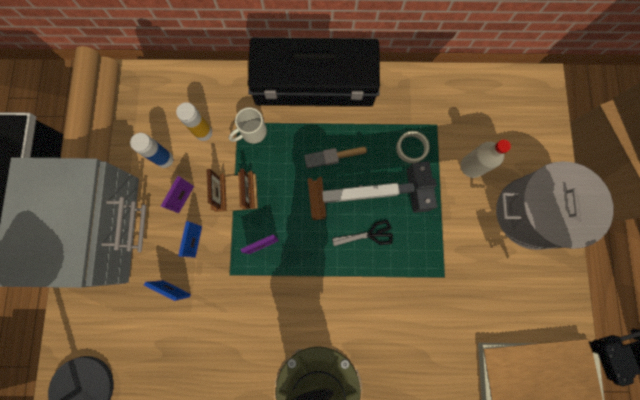

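View pics/side0.png

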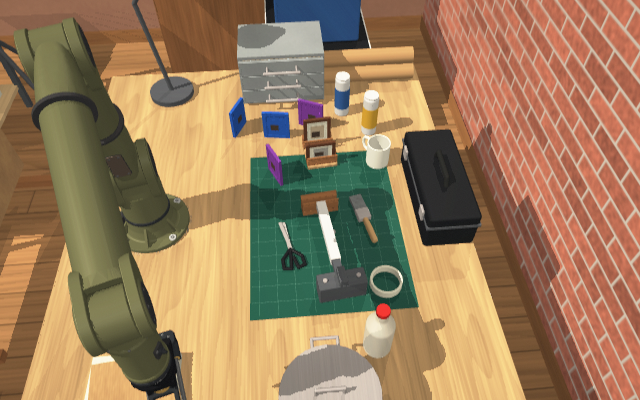

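The top view shows the stand from its foot (423,187) to the holder (317,198). The brush is on the pin's side, which is world +x (335,155). The rack holds two brown frames, at (215,190) and (247,188). Look-alikes are purple at (177,195) and (258,244), and blue at (190,240) and (167,290). The taller brown one in the rack is the print, and the side view suggests it is the far one (317,130). Heights will settle it.

```bash
python3 - <<'E'
from h import *
for t in('top0','side0'):
    c=load(t);P=cloud(c);I=c['pixels'].astype(int);ok=c['depth']>0
    v,u=np.mgrid[:400,:640]
    if t=='top0': st=(u>300)&(u<445)&(v>155)&(v<220); rk=(u>200)&(u<262)&(v>160)&(v<222)
    else: st=(u>295)&(u<370)&(v>185)&(v<305); rk=(u>295)&(u<345)&(v>110)&(v<172)
    Z=P[...,2]
    def rep(n,m):
        m=m&ok; q=P[m]
        if len(q)<5: print(t,n,len(q));return
        (cx,cy),(w,h),a=cv2.minAreaRect(q[:,:2].astype(np.float32))
        x=q-q.mean(0);_,_,V=np.linalg.svd(x[:,:2],full_matrices=False)
        print(t,n,len(q),'c',np.round([cx,cy,np.median(q[:,2])],4),'size',np.round([w,h],3),'ax',V[0].round(3),'ext',np.round(np.percentile(x[:,:2]@V[0],[1,99]),3))
    sat=I.max(-1)-I.min(-1)
    rep('sleeve',st&(Z>.052)&(Z<.066)&(I.min(-1)>120)&(sat<40))
    rep('holder',st&(Z>.045)&(Z<.07)&(I[...,0]-I[...,2]>40))
    rep('foot',st&(Z>.08)&(Z<.1))
    rep('tall',rk&(Z>.105)&(Z<.135))
    rep('mid',rk&(Z>.082)&(Z<.1))
    rep('rack',rk&(Z>.04)&(Z<.055))
c=load('top0');cv2.imwrite('pics/crop.png',cv2.resize(c['pixels'][140:230,190:450,::-1],None,fx=3,fy=3,interpolation=cv2.INTER_CUBIC))
E
```

```text
top0 sleeve 582 c [ 0.5253 -0.1327  0.0587] size [0.028 0.161] ax [-0.124  0.992] ext [-0.077  0.077]
top0 holder 282 c [0.5075 0.0109 0.0538] size [0.109 0.036] ax [-0.992 -0.124] ext [-0.054  0.051]
top0 foot 162 c [ 0.5428 -0.281   0.0902] size [0.022 0.05 ] ax [ 0.122 -0.992] ext [-0.023  0.025]
top0 tall 177 c [0.5225 0.2873 0.1237] size [0.089 0.011] ax [-0.996 -0.089] ext [-0.045  0.043]
top0 mid 226 c [0.5267 0.244  0.0917] size [0.096 0.089] ax [-0.186  0.983] ext [-0.03   0.062]
top0 rack 356 c [0.5271 0.2474 0.0456] size [0.101 0.118] ax [-0.292  0.956] ext [-0.054  0.074]
side0 sleeve 598 c [ 0.523  -0.1172  0.0598] size [0.031 0.216] ax [ 0.12  -0.993] ext [-0.108  0.096]
side0 holder 288 c [ 0.507  -0.0049  0.053 ] size [0.108 0.068] ax [-0.992 -0.125] ext [-0.055  0.052]
side0 foot 166 c [ 0.5414 -0.2857  0.091 ] size [0.022 0.053] ax [ 0.112 -0.994] ext [-0.028  0.023]
side0 tall 174 c [0.522  0.2834 0.1198] size [0.09  0.018] ax [-0.995 -0.099] ext [-0.045  0.045]
side0 mid 253 c [0.5196 0.2795 0.0907] size [0.095 0.175] ax [ 0.011 -1.   ] ext [-0.124  0.049]
side0 rack 342 c [0.5213 0.2956 0.0467] size [0.1   0.228] ax [ 0.188 -0.982] ext [-0.145  0.08 ]
```

View pics/crop.png

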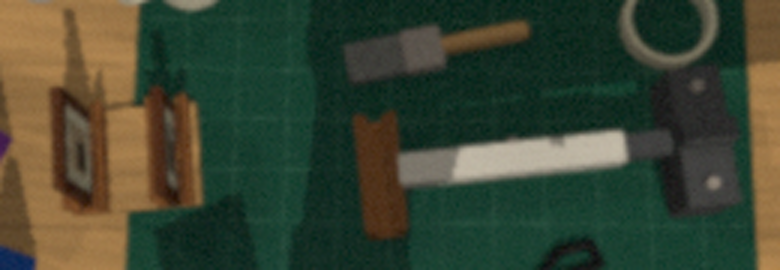

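Heights settle it: the print is the far frame at the left of the crop, with its top at z=0.124, centred at (0.522, 0.287). The near one tops out at 0.092 and is the spare. The stand axis is (-0.124, 0.992). Holder, foot and sleeve end all put the pin's stand origin at about (0.522, -0.113). The crop shows no other brown frame.

```bash
cat >> h.py <<'E'
from scipy.spatial.transform import Rotation as R
def go(p,yang):
    "cm offset & deg rotation in tool axes, from the measured pose, to point p, tool down, tool y at yang deg"
    s=manip.get_state();M=R.from_quat(s['tool_rot']);a=np.radians(yang)
    y=np.array([np.cos(a),np.sin(a),0]);z=np.array([0,0,-1.]);T=R.from_matrix(np.stack([np.cross(y,z),y,z],1))
    print('t',round(s['time'],2),'at',s['tool_pos'].round(4),'F',np.round(s['force'],1),'off',(M.inv().apply(np.array(p)-s['tool_pos'])*100).round(2),'rot',(M.inv()*T).as_rotvec(degrees=True).round(2),'grip',s['grip_width'],s['grasp_force'])
E
python3 -c "
from h import *
go((.35,-.37,.27),-40);go((.522,-.113,.2),7.1)"
```

```text
t 0.1 at [ 0.1743 -0.6257  0.2326] F [-0.2  0.7  0.2] off [ 23.79 -19.92  -3.71] rot [-1.000e-01 -3.000e-02 -3.443e+01] grip 0.999844729601735 0.0
t 0.1 at [ 0.1743 -0.6257  0.2326] F [-0.2  0.7  0.2] off [ 47.26 -40.05   3.32] rot [-8.000e-02 -7.000e-02 -8.153e+01] grip 0.999844729601735 0.0
```

>>> servo_tool(offset=[[3,-2.5,-1.5],[6,-5,-3],[9.2,-7.8,-3.5],[12.4,-10.5,-3.5],[15.6,-13.2,-3.5],[18.8,-15.9,-3.5],[22,-18.6,-3.5],[25.2,-21.3,-3]], rotation=[[0,0,-5],[0,0,-10],[0,0,-16],[0,0,-22],[0,0,-28],[0,0,-34],[0,0,-40],[0,0,-46]], gripper=0.75)

```text
time: 0.9
tool_pos: [0.3609, -0.3519, 0.2638]
tool_rot: [0.858, 0.514, -0.0, 0.001]
force: [0.5, -0.6, 0.9]
grip_width: 0.753
grasp_force: 0.0
```

```bash
python3 -c "
from h import *
go((.522,-.113,.18),7.1)"
```

```text
t 0.9 at [ 0.3609 -0.3519  0.2638] F [ 0.5 -0.6  0.9] off [28.67  2.91  8.37] rot [  0.04   0.05 -35.28] grip 0.7527156273138949 0.0
```

>>> servo_tool(offset=[[4,0.4,1],[8,0.8,2],[12,1.2,3],[16,1.6,4.5],[20,2,6],[24,2.4,7.2],[27,2.7,8.1],[28.7,2.9,8.4]], rotation=[[0,0,-5],[0,0,-10],[0,0,-15],[0,0,-20],[0,0,-25],[0,0,-30],[0,0,-34],[0,0,-35.3]])

```text
time: 1.7
tool_pos: [0.5225, -0.1116, 0.1783]
tool_rot: [0.662, 0.75, 0.0, -0.001]
force: [-0.3, 0.2, -0.2]
grip_width: 0.749
grasp_force: 0.0
```

```bash
python3 - <<'E'
from h import *
go((.522,-.113,.1),7.1)
c=grab('wrist','w1'); print(c['fx'],c['cx'],c['cy'],c['T'].round(3).tolist())
c=grab('side','s1')
E
```

```text
t 1.7 at [ 0.5225 -0.1116  0.1783] F [-0.3  0.2 -0.2] off [-0.15 -0.05  7.83] rot [-0.08 -0.1   0.06] grip 0.7490545207334683 0.0
309.70691628693146 318.4355318328286 204.36023453550783 [[0.992, 0.12, 0.028, 0.515], [0.124, -0.962, -0.243, -0.044], [-0.002, 0.245, -0.97, 0.329], [0.0, 0.0, 0.0, 1.0]]
```

View pics/w1.png

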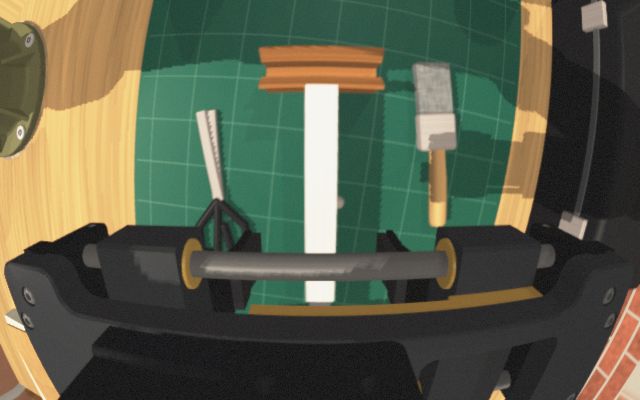

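The wrist view shows the sleeve between columns 305 and 338, the pin tip at (340,202) on the right (+x) side, and the holder at (320,68). I'll cast rays for the pin and the sleeve edges.

```bash
cat >> h.py <<'E'
def ray(c,u,v,z):
    x=np.array([(u-c['cx'])/c['fx'],(v-c['cy'])/c['fy']]);r=np.hypot(*x)
    d=np.append(x/r*np.sin(r),np.cos(r)) if r>1e-9 else np.array([0,0,1.])
    d=c['T'][:3,:3]@d;o=c['T'][:3,3];return o+d*(z-o[2])/d[2]
E
python3 - <<'E'
from h import *
c=load('w1');I=c['pixels'].astype(int)
for v in(110,150,200,225):
    row=I[v].min(-1); w=np.where(row[290:350]>150)[0]+290
    # contiguous run around 320
    l=r=320
    while row[l-1]>130:l-=1
    while row[r+1]>130:r+=1
    a,b=ray(c,l-.5,v,.059),ray(c,r+.5,v,.059);print(v,l,r,a.round(4),b.round(4),((a+b)/2).round(4))
ax=np.array([-.124,.992,0]);
p=ray(c,340,202,.045);print('pin',p.round(4))
E
```

```text
110 304 337 [ 0.4996 -0.0304  0.059 ] [ 0.5286 -0.0267  0.059 ] [ 0.5141 -0.0286  0.059 ]
150 304 337 [ 0.5038 -0.0651  0.059 ] [ 0.5331 -0.0614  0.059 ] [ 0.5185 -0.0633  0.059 ]
200 304 337 [ 0.5089 -0.1096  0.059 ] [ 0.5392 -0.1058  0.059 ] [ 0.524  -0.1077  0.059 ]
225 304 336 [ 0.5115 -0.133   0.059 ] [ 0.5415 -0.1292  0.059 ] [ 0.5265 -0.1311  0.059 ]
pin [ 0.5431 -0.1106  0.045 ]
```

>>> servo_tool(offset=[[-0.2,0.1,2],[-0.2,0.1,4],[-0.2,0.1,6],[-0.2,0.1,8],[-0.2,0.1,10],[-0.2,0.1,11.5],[-0.2,0.1,12.7],[-0.2,0.1,13.3]], rotation=[[0,0,0],[0,0,0],[0,0,0],[0,0,0],[0,0,0],[0,0,0],[0,0,0],[0,0,0]])

```text
time: 2.6
tool_pos: [0.5228, -0.1176, 0.0457]
tool_rot: [0.664, 0.748, -0.0, -0.0]
force: [0.0, 1.4, -0.2]
grip_width: 0.745
grasp_force: 0.0
```

>>> servo_tool(offset=[[0,0,0],[0,0,0],[0,0,0],[0,0,0],[0,0,0],[0,0,0],[0,0,0],[0,0,0]], rotation=[[0,0,0],[0,0,0],[0,0,0],[0,0,0],[0,0,0],[0,0,0],[0,0,0],[0,0,0]], gripper=0.2, grip_force=20)

```text
time: 3.4
tool_pos: [0.5237, -0.1167, 0.0472]
tool_rot: [0.663, 0.748, -0.0, 0.0]
force: [-0.5, 0.7, 5.7]
grip_width: 0.318
grasp_force: 20.0
```

```bash
python3 -c "
from h import *
go((.524,-.113,.045),7.1)"
```

```text
t 3.4 at [ 0.5237 -0.1167  0.0472] F [-0.5  0.7  5.7] off [0.37 0.07 0.22] rot [ 0.02  0.04 -0.23] grip 0.31769553389148264 20.00118384574307
```

The opening is 27.7 mm, so the pin is flush. Next I firm up the grip and pull outward.

>>> servo_tool(offset=[[0,0,0],[0,0,0],[0.3,0,0],[0.6,0,0],[0.9,0,0],[1.2,0,0],[1.5,0,0],[1.8,0,0]], rotation=[[0,0,0],[0,0,0],[0,0,0],[0,0,0],[0,0,0],[0,0,0],[0,0,0],[0,0,0]], grip_force=40)

```text
time: 4.2
tool_pos: [0.5219, -0.1012, 0.0473]
tool_rot: [0.664, 0.748, -0.001, 0.002]
force: [1.7, -5.1, 4.3]
grip_width: 0.318
grasp_force: 40.0
```

>>> servo_tool(offset=[[0.4,0,0],[0.8,0,0],[1.2,0,0],[1.6,0,0],[1.9,0,0],[2.2,0,0],[2.3,0,0],[2.3,0,0]], rotation=[[0,0,0],[0,0,0],[0,0,0],[0,0,0],[0,0,0],[0,0,0],[0,0,0],[0,0,0]])

```text
time: 5.0
tool_pos: [0.5189, -0.0757, 0.0472]
tool_rot: [0.663, 0.748, 0.0, 0.0]
force: [-0.4, -1.5, 6.2]
grip_width: 0.318
grasp_force: 40.0
```

It has moved 41 mm. I'll test the lock with a small extra pull.

>>> servo_tool(offset=[[0.2,0,0],[0.3,0,0],[0.3,0,0],[0.3,0,0],[0.1,0,0],[0,0,0],[0,0,0],[0,0,0]], rotation=[[0,0,0],[0,0,0],[0,0,0],[0,0,0],[0,0,0],[0,0,0],[0,0,0],[0,0,0]])

```text
time: 5.8
tool_pos: [0.5189, -0.0758, 0.0472]
tool_rot: [0.663, 0.748, 0.0, 0.0]
force: [0.3, -1.5, 7.2]
grip_width: 0.318
grasp_force: 40.0
```

>>> servo_tool(offset=[[0,0,0],[0,0,0],[0,0,-1],[0,0,-3],[0,0,-6],[0,0,-9],[0,0,-12],[0,0,-15]], rotation=[[0,0,0],[0,0,0],[0,0,0],[0,0,0],[0,0,0],[0,0,0],[0,0,0],[0,0,0]], gripper=0.6)

```text
time: 6.6
tool_pos: [0.5181, -0.0754, 0.1981]
tool_rot: [0.663, 0.748, -0.0, -0.0]
force: [-0.6, 0.5, -0.1]
grip_width: 0.599
grasp_force: 0.0
```

```bash
python3 - <<'E'
from h import *
c=grab('wrist','w2'); s=grab('side','s2'); t=grab('top','t2')
w=c['pixels'][60:300,220:460,::-1]; s=s['pixels'][180:300,280:400,::-1]
cv2.imwrite('pics/m2.png',np.hstack([cv2.resize(w,(400,400)),cv2.resize(s,(400,400))]))
go((.5225,.287,.25),95.1)
E
```

```text
t 6.75 at [ 0.5197 -0.0757  0.1989] F [-1.   0.8 -0.7] off [35.97  4.65 -5.16] rot [  0.09   0.25 -88.21] grip 0.5967898516486811 0.0
```

View pics/m2.png

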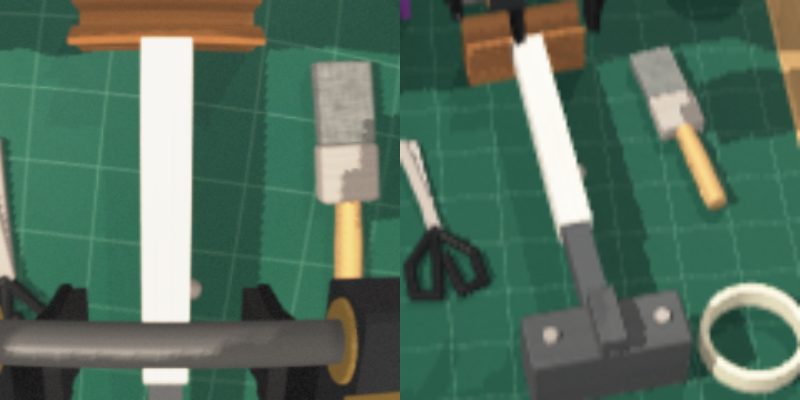

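The wrist crop shows the pin proud at (195,288) on the sleeve's +x side, and the side crop shows the sleeve drawn out. I'll move to above the print, measuring the holder and the cans on the way.

>>> servo_tool(offset=[[2,0.3,-2],[5,0.7,-4],[9,1.2,-5.2],[13,1.7,-5.2],[17,2.2,-5.2],[21,2.7,-5.2],[25,3.2,-5.2],[29,3.8,-5.2]], rotation=[[0,0,-7],[0,0,-14],[0,0,-21],[0,0,-28],[0,0,-35],[0,0,-42],[0,0,-49],[0,0,-56]])

```text
time: 7.55
tool_pos: [0.5204, 0.2177, 0.2473]
tool_rot: [0.232, 0.973, -0.001, -0.001]
force: [0.4, -0.7, -0.4]
grip_width: 0.6
grasp_force: 0.0
```

```bash
python3 - <<'E'
from h import *
go((.5225,.287,.25),95.1)
c=load('top0');P=cloud(c);Z=P[...,2];m=(Z>.145)&(Z<.17)&(P[...,0]>.4)&(P[...,1]>.2)
n,l,st,ce=cv2.connectedComponentsWithStats(m.astype(np.uint8))
for i in range(1,n):
    if st[i,4]>15: print('can',P[l==i].mean(0).round(3),st[i,4])
for t in('t2','s2'):
    c=load(t);P=cloud(c);I=c['pixels'].astype(int);Z=P[...,2]
    m=(c['depth']>0)&(abs(P[...,0]-.51)<.075)&(P[...,1]>-.02)&(P[...,1]<.1)&(Z>.045)&(Z<.065)&(I[...,0]-I[...,2]>40)
    q=P[m];print(t,len(q),cv2.minAreaRect(q[:,:2].astype(np.float32)) if len(q)>5 else '')
E
```

```text
t 7.55 at [0.5204 0.2177 0.2473] F [ 0.4 -0.7 -0.4] off [ 2.94  6.27 -0.27] rot [ -0.08  -0.1  -31.94] grip 0.6002213744754369 0.0
can [0.706 0.347 0.158] 330
can [0.623 0.455 0.158] 355
can [0.47  0.511 0.161] 548
t2 310 ((0.5022774338722229, 0.05070889741182327), (0.10840270668268204, 0.03639659658074379), 7.327225208282471)
s2 259 ((0.5035757422447205, 0.036147888749837875), (0.1088387742638588, 0.0670865997672081), 5.664727210998535)
```

The holder is now at (0.5023, 0.0507), 40.1 mm outward. Now the print.

>>> servo_tool(offset=[[0.7,1.5,0],[1.5,3.1,0],[2.2,4.7,0],[2.9,6.3,1],[2.9,6.3,2.5],[2.9,6.3,4],[2.9,6.3,5],[2.9,6.3,5]], rotation=[[0,0,-8],[0,0,-16],[0,0,-24],[0,0,-32],[0,0,-32],[0,0,-32],[0,0,-32],[0,0,-32]])

```text
time: 8.35
tool_pos: [0.5237, 0.2837, 0.1961]
tool_rot: [-0.041, 0.999, -0.001, -0.002]
force: [0.2, 0.8, -0.1]
grip_width: 0.595
grasp_force: 0.0
```

```bash
python3 - <<'E'
from h import *
go((.5225,.287,.1),95.1)
c=grab('wrist','w3')
E
```

```text
t 8.35 at [0.5237 0.2837 0.1961] F [ 0.2  0.8 -0.1] off [0.06 0.36 9.61] rot [-0.13 -0.2  -0.39] grip 0.5951889750707428 0.0
```

View pics/w3.png

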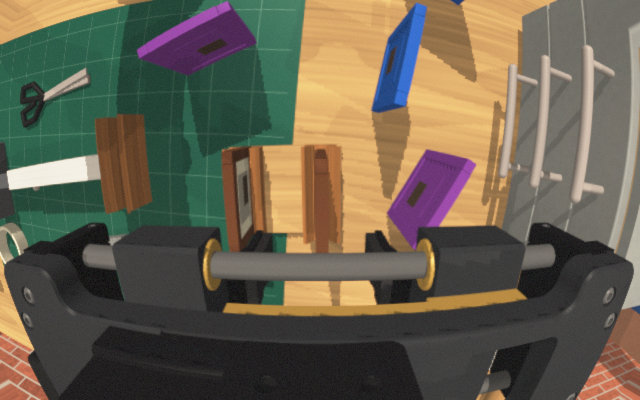

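The print's top edge is at (321,200), centred between the fingers. The spare is at (240,200). A purple look-alike at (430,200) stands close on the right, so I'll check clearance.

```bash
python3 - <<'E'
from h import *
for t in('top0','s1'):
    c=load(t);P=cloud(c);I=c['pixels'].astype(int)
    m=(c['depth']>0)&(P[...,1]>.3)&(P[...,1]<.5)&(P[...,0]>.42)&(P[...,0]<.65)&(I[...,2]-I[...,1]>30)&(I[...,0]-I[...,1]>20)&(P[...,2]>.01)
    q=P[m];
    if len(q): print(t,len(q),q.min(0).round(3),q.max(0).round(3),'nearest',q[q[:,1].argsort()[:5]].round(3).tolist())
E
```

```text
top0 541 [0.469 0.367 0.01 ] [0.548 0.41  0.115] nearest [[0.543, 0.367, 0.017], [0.545, 0.367, 0.097], [0.546, 0.367, 0.104], [0.544, 0.367, 0.11], [0.544, 0.368, 0.04]]
s1 42 [0.468 0.383 0.011] [0.496 0.405 0.049] nearest [[0.496, 0.383, 0.046], [0.493, 0.391, 0.039], [0.496, 0.392, 0.034], [0.493, 0.392, 0.034], [0.472, 0.392, 0.031]]
```

>>> servo_tool(offset=[[0,0.2,1.5],[0,0.2,3],[0,0.2,4.5],[0,0.2,6],[0,0.2,7.5],[0,0.2,8.5],[0,0.2,9.2],[0,0.2,9.4]], rotation=[[0,0,-0.4],[0,0,-0.4],[0,0,-0.4],[0,0,-0.4],[0,0,-0.4],[0,0,-0.4],[0,0,-0.4],[0,0,-0.4]], gripper=0.5)

```text
time: 9.2
tool_pos: [0.5239, 0.2877, 0.1036]
tool_rot: [-0.046, 0.999, -0.0, -0.001]
force: [0.3, -0.3, 0.5]
grip_width: 0.499
grasp_force: 0.0
```

>>> servo_tool(offset=[[0,0,0],[0,0,0],[0,0,0],[0,0,0],[0,0,0],[0,0,0],[0,0,0],[0,0,0]], rotation=[[0,0,0],[0,0,0],[0,0,0],[0,0,0],[0,0,0],[0,0,0],[0,0,0],[0,0,0]], gripper=0, grip_force=25)

```text
time: 10.0
tool_pos: [0.5244, 0.2878, 0.1048]
tool_rot: [-0.046, 0.999, -0.0, 0.0]
force: [0.7, 0.1, 1.7]
grip_width: 0.112
grasp_force: 25.0
```

>>> servo_tool(offset=[[0,0,-1],[0,0,-2.5],[0,0,-4.5],[0,0,-6.5],[0,0,-8.5],[0,0,-10.5],[0,0,-12.3],[0,0,-13]], rotation=[[0,0,0],[0,0,0],[0,0,0],[0,0,0],[0,0,0],[0,0,0],[0,0,0],[0,0,0]])

```text
time: 10.8
tool_pos: [0.5248, 0.2888, 0.2375]
tool_rot: [-0.046, 0.999, 0.001, 0.002]
force: [-0.3, 0.2, -1.9]
grip_width: 0.109
grasp_force: 25.0
```

```bash
python3 - <<'E'
from h import *
go((.5023,.0507,.235),97.2)
c=grab('side','s3')
P=cloud(c);I=c['pixels'].astype(int);Z=P[...,2]
m=(c['depth']>0)&(Z>.1)&(Z<.27)&(abs(P[...,1]-.285)<.02)&(abs(P[...,0]-.52)<.07)&(I[...,0]-I[...,2]>20)
q=P[m];print(len(q),q.min(0),q.max(0),np.percentile(q[:,0],[2,98]))
cv2.imwrite('pics/s3c.png',cv2.resize(c['pixels'][50:220,230:430,::-1],None,fx=3,fy=3))
E
```

```text
t 10.8 at [0.5248 0.2888 0.2375] F [-0.3  0.2 -1.9] off [  4.44 -23.5    0.2 ] rot [ 0.07  0.2  -1.91] grip 0.10902622180385324 24.956368327257223
599 [0.4772827  0.27266519 0.14230788] [0.56648194 0.2944656  0.26216285] [0.47853173 0.56550499]
```

View pics/s3c.png

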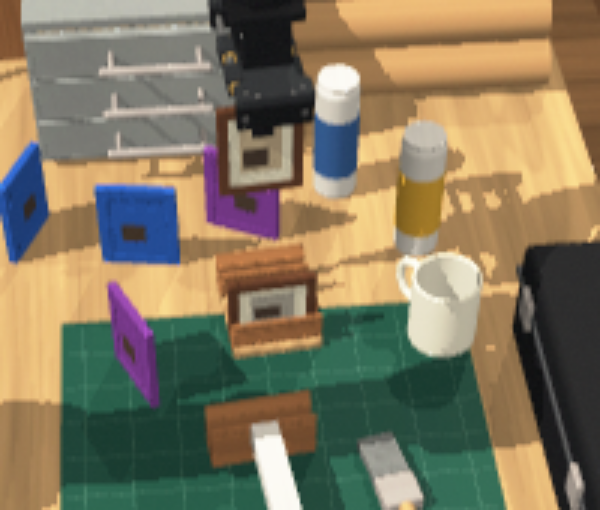

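The print hangs upright in the gripper at (258,150), and the spare is still in the rack at (270,300). Now to the slot.

>>> servo_tool(offset=[[0.5,-2,0],[1,-5,0],[1.7,-9,0],[2.4,-13,0],[3.1,-17,0],[3.7,-20.5,0],[4.1,-22.8,0.2],[4.2,-23.5,0.2]], rotation=[[0,0,0],[0,0,-0.4],[0,0,-0.8],[0,0,-1.2],[0,0,-1.5],[0,0,-1.9],[0,0,-1.9],[0,0,-1.9]])

```text
time: 11.65
tool_pos: [0.5034, 0.0463, 0.2317]
tool_rot: [-0.06, 0.998, -0.001, -0.001]
force: [0.0, -0.8, -1.0]
grip_width: 0.114
grasp_force: 25.0
```

>>> servo_tool(offset=[[0,0,0],[0,0,0.5],[0,0,1.5],[0,0,2.5],[0,0,3.5],[0,0,4.5],[0,0,5],[0,0,5]], rotation=[[0,0,0],[0,0,0],[0,0,0],[0,0,0],[0,0,0],[0,0,0],[0,0,0],[0,0,0]])

```text
time: 12.45
tool_pos: [0.5034, 0.05, 0.1815]
tool_rot: [-0.063, 0.998, 0.0, -0.001]
force: [0.7, 0.4, -0.5]
grip_width: 0.116
grasp_force: 25.0
```

```bash
python3 - <<'E'
from h import *
go((.5045,.0507,.109),97.2)
c=grab('wrist','w4');grab('side','s4')
P=cloud(load('s4'));c=load('s4');I=c['pixels'].astype(int);Z=P[...,2]
for n,z0,z1 in(('print',.1,.19),('lips',.05,.065)):
    m=(c['depth']>0)&(Z>z0)&(Z<z1)&(P[...,1]>.0)&(P[...,1]<.09)&(abs(P[...,0]-.505)<.07)&(I[...,0]-I[...,2]>20)
    q=P[m]; print(n,len(q),np.percentile(q,[2,50,98],axis=0).round(4).tolist())
cv2.imwrite('pics/s4c.png',np.hstack([cv2.resize(c['pixels'][120:240,260:380,::-1],(400,400)),cv2.resize(load('w4')['pixels'][100:300,220:420,::-1],(400,400))]))
E
```

```text
t 12.45 at [0.5034 0.05   0.1815] F [ 0.7  0.4 -0.5] off [-0.13  0.05  7.25] rot [ 0.03 -0.1  -0.01] grip 0.11639061622971922 24.97250842745416
print 391 [[0.4579, 0.0374, 0.1012], [0.49, 0.0451, 0.1309], [0.5433, 0.0526, 0.1827]]
lips 224 [[0.4494, 0.0227, 0.0501], [0.5039, 0.0569, 0.0557], [0.5551, 0.0699, 0.0629]]
```

View pics/s4c.png

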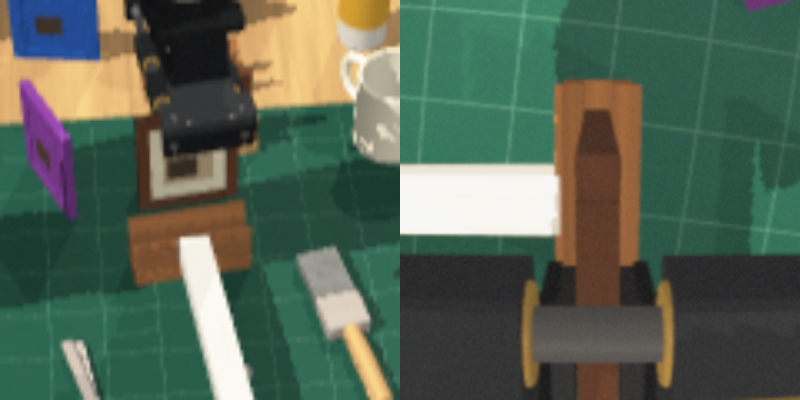

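The print hangs over the holder's slot, at (188,165) in the left view and (598,170) in the right, centred between the lips. I'll lower it.

>>> servo_tool(offset=[[-0.1,0,1],[-0.1,0,2],[-0.1,0,3],[-0.1,0,4],[-0.1,0,5],[-0.1,0,5.8],[-0.1,0,6.5],[-0.1,0,6.9]], rotation=[[0,0,0],[0,0,0],[0,0,0],[0,0,0],[0,0,0],[0,0,0],[0,0,0],[0,0,0]])

```text
time: 13.35
tool_pos: [0.5047, 0.0501, 0.1127]
tool_rot: [-0.063, 0.998, 0.0, -0.0]
force: [-0.1, 0.2, -1.6]
grip_width: 0.109
grasp_force: 25.0
```

>>> servo_tool(offset=[[0,0,0.1],[0,0,0.2],[0,0,0.3],[0,0,0.4],[0,0,0.5],[0,0,0.5],[0,0,0.4],[0,0,0.4]], rotation=[[0,0,0],[0,0,0],[0,0,0],[0,0,0],[0,0,0],[0,0,0],[0,0,0],[0,0,0]])

```text
time: 14.15
tool_pos: [0.5051, 0.0501, 0.1096]
tool_rot: [-0.063, 0.998, -0.0, 0.0]
force: [1.4, 0.1, -1.5]
grip_width: 0.111
grasp_force: 25.0
```

>>> servo_tool(offset=[[0,0,0.1],[0,0,0.1],[0,0,0.2],[0,0,0.2],[0,0,0.3],[0,0,0.3],[0,0,0.3],[0,0,0.3]], rotation=[[0,0,0],[0,0,0],[0,0,0],[0,0,0],[0,0,0],[0,0,0],[0,0,0],[0,0,0]])

```text
time: 14.95
tool_pos: [0.5053, 0.0503, 0.1086]
tool_rot: [-0.063, 0.998, -0.001, -0.0]
force: [-6.3, -0.4, 16.1]
grip_width: 0.115
grasp_force: 25.0
```

Contact with the slot floor. I'll release and retract.

>>> servo_tool(offset=[[0,0,-0.1],[0,0,-0.2],[0,0,-0.2],[0,0,-0.2],[0,0,-0.2],[0,0,-0.2],[0,0,-0.2],[0,0,-0.2]], rotation=[[0,0,0],[0,0,0],[0,0,0],[0,0,0],[0,0,0],[0,0,0],[0,0,0],[0,0,0]], gripper=0.45)

```text
time: 15.75
tool_pos: [0.505, 0.0501, 0.1085]
tool_rot: [-0.063, 0.998, -0.0, -0.0]
force: [0.5, 0.4, 0.2]
grip_width: 0.451
grasp_force: 0.0
```

>>> servo_tool(offset=[[0,0,-1],[0,0,-2.5],[0,0,-4.5],[0,0,-7],[0,0,-10],[0,0,-13],[0,0,-15],[0,0,-16]], rotation=[[0,0,0],[0,0,0],[0,0,0],[0,0,0],[0,0,0],[0,0,0],[0,0,0],[0,0,0]])

```text
time: 16.55
tool_pos: [0.5061, 0.0506, 0.2718]
tool_rot: [-0.063, 0.998, -0.001, 0.002]
force: [1.2, -0.2, -0.2]
grip_width: 0.453
grasp_force: 0.0
```

```bash
python3 - <<'E'
from h import *
s=manip.get_state();print(s['time'],s['tool_pos'],s['force'],s['grip_width'])
c=grab('side','s5');P=cloud(c);I=c['pixels'].astype(int);Z=P[...,2]
m=(c['depth']>0)&(Z>.09)&(Z<.18)&(abs(P[...,1]-.05)<.03)&(abs(P[...,0]-.505)<.07)&(I[...,0]-I[...,2]>20)
print('print top',np.percentile(P[m],[2,50,99],axis=0).round(4).tolist())
w=grab('wrist','w5')
cv2.imwrite('pics/f.png',np.hstack([cv2.resize(c['pixels'][100:300,240:440,::-1],(400,400)),cv2.resize(w['pixels'][60:300,180:420,::-1],(400,400))]))
E
```

```text
16.55 [0.50611844 0.05063729 0.27180918] [ 1.15846463 -0.20572905 -0.16388257] 0.45306095171332095
print top [[0.4596, 0.0369, 0.0914], [0.5016, 0.0461, 0.114], [0.5466, 0.0539, 0.1326]]
```

View pics/f.png

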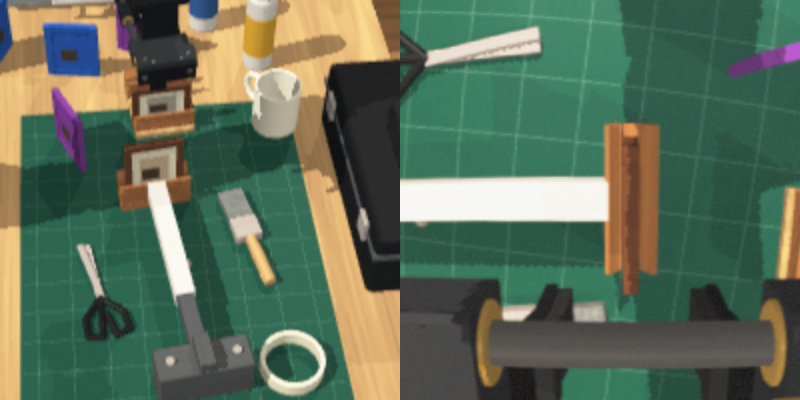

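The print stands upright in the holder, at (155,165) in the left view, with its top at about 0.13 m. The spare is still in the rack, the pin shows at (420,222) in the right view, and nothing else looks disturbed. I'll hand it in.

```bash
python3 -c "
from station import manip
print(manip.finish_job())"
```

```text
the job is handed in; nothing more can be done
None
```

The job is handed in at about 17 s: the sleeve is locked one hole (40 mm) outward, the tall print stands upright and fully down in the holder's slot, and the shorter picture and other things looked undisturbed in the last images.

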